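Load the lens barrel on the focusing stage and run it home under the gauge

ROBOT

A 6-joint arm with a two-finger parallel gripper is mounted at the origin on the work surface. World frame = base frame: x ahead of the robot, y to its left, z up, the work surface at z = 0. Lengths are in m, angles in degrees, forces in N, time in s.
With the tool pointing down it reaches from about 0.4 to 0.825 m from the base axis. Payload 7 kg.
Tool frame: the origin (TCP) lies at the centre of the arm's flange, where the gripper is bolted on; the fingertips stand 178 mm ahead of it and the grasp point (between the pads) lies 159 mm ahead of it; z points along the fingers, y is the line along which they close (so a half turn about z gives the same grasp; the last joint's range is limited). The gripper opens to 88 mm and grips with 3 to 60 N. Pads are 19 mm wide; open, the fingers measure 130 mm over their backs; the gripper's body (78 mm by 193 mm) begins 47 mm behind the grasp point.
Start: joints at [90.533, 20.546, 0.682, 0, -70.136, -16.507], TCP at [0.186, 0.649, 0.405] pointing down, gripper open.
Joint ranges: [-176.03, 176.03], [-82.01, 121.73], [-58.28, 71.71], [-173.87, 95.51], [-174.79, -0.11], [-173.66, 173.66]. Speed limits (degrees/s): [136.94, 136.94, 172.46, 180, 180, 180].

INTERFACE

Orientations are given as [roll, pitch, yaw] about the fixed x, y, z axes, in that order (R = Rz(yaw) Ry(pitch) Rx(roll)).
In Python, from plant import telemetry, snapshot, workorder, nets gives the robot as it stands.
- The arm moves only by the shell command python3 -m creep 'ROWS'. ROWS is JSON, a list that holds one entry, the list of rows, each a list of 5 numbers: the shift along the tool's x, y, z normalised to -1 to 1, where 1 is 0.2 m, then the turn about the tool's z normalised to -1 to 1, where 1 is pi/2 rad, then the opening, from 0 (shut) to 1 (fully open). In form: [[[x, y, z, spin, hand], ...]]. A call has 1 to 8 rows; each row shifts and turns the commanded pose from where the row before left it, along the tool's axes as they then stand; what a row does not reach is not made up. A row lasts 1/12 s, in which the tool goes at most 41.7 mm and 7.16 degrees, less where a joint would pass 70% of its speed; a pose out of reach is approached as far as the arm can. A call with a number of a shift or a turn outside -1 to 1 is refused whole. A call with a gripper value outside its range is refused whole. The fingers move at their own pace and stop on an object; the grip force is fixed at half the most. Time passes only in rows, so rows that do not move let the fingers close. It gives the time, the measured TCP pose, the force, the opening and the grip force at its end, in the units of the state.
- telemetry.get_obs(): the state, without advancing time (a new reading comes with each control period).
- snapshot(name): name is "scene" or "top" or "wrist"; returns a dict with "frame" (420x560x3 uint8, red, green, blue), "fx", "fy", "cx", "cy" (pixels), "rvec" (rotation vector, rad) and "tvec" (3), from world to camera coordinates, as OpenCV has them; the wrist camera has in their place "mount" (4x4, takes a point from camera to tool coordinates, whose origin is the TCP and whose axes are the flange's). Camera axes: x right, y down, z forward; pixel columns grow to the right and rows downward; lengths in m; the calibration is good to about 2 mm. A picture is of the moment at which its call begins: read the wrist's pose just before it. There is no depth.
- workorder.close_job(): hands the job in; it is judged then, once.
Trained networks look in a picture, given as the dict that the camera call returned (one of the last four; its "shot" number tells which), for a name from the list of things; names that differ only in an ending like _2 or _b are one class to them, and where a whole thing is asked for, a point or a joint stands for the part that bears it (a point fixed in the world has none). Each returns a list of dicts, best first, with "confidence" (0 to 1); they miss things now and then, are a little off and sometimes report something else, mostly with a low value. They report only what shows in the picture. A call takes as long as a camera call.
- nets.find_in(picture, query): "uv" ([column, row] in pixels, amid what is visible of it).
- nets.masks_of(picture, query): "region" (420x560 bool, what is visible of it) and "uv" ([column, row] in pixels, amid what is visible of it).
- nets.landmark_of(picture, query): "uv" ([column, row] in pixels: a listed point, or the origin of a listed thing).
The state is a dict: "clock": time; "joint_pos": joint angles; "qvel": joint speeds; "tau": joint torques, N m; "tool_pos": TCP position; "orientation": TCP orientation; "force": force on the tool from outside, world axes, zero at the start; "moment": the same for the moment, N m; "opening": finger opening in m; "gripper_force": force on a finger pad.
Only numpy, scipy, OpenCV 4.12 (cv2) and the standard library are available. Lean on these libraries where they do the work, as an engineer would, in place of code of your own. Each camera call takes 0.05 s, during which the arm holds its last target. There are 200 camera calls.

TASK

Lift the lens barrel (the tallest part) out of the slanted wooden parts bin and, with the brass focusing stage still drawn out clear of the gauge, set it down upright on its flanged foot, not dropped, wholly on the stage's round rubber pad, and let go of it. Then slide the loaded stage gently along its dovetail until it is fully home against the end stop, the barrel still standing on the pad under the gauge probe. Leave the other parts and tools where they are.

Things in the scene. Friction and masses are not known exactly. Their poses are not given: they have to be found in the camera images.
- barrel: Gunmetal lens barrel, 112 mm long, 0.35 kg: foot flange 60 mm diameter (0-12 mm from the foot), waist 52 (12-30), ribbed ring 60 (30-66), plain upper body 54 (66-112, stands out of the bin; grip here). Origin: centre of the foot's underside; z along the barrel to its front end. It stands foot down in any one of the bin's three pockets, its axis leaning 40 deg from vertical, to the bin's -x.
- bin: Fixed wooden bin, three pockets in a row (y = -85, 0, 85 mm). Its box (92 x 262 mm, 74 deep, walls and floor 6) is tilted 40 deg about y: its mouth looks up and to its own -x, which faces away from the robot. Pockets 80 x 79 mm, 68 deep square to their floor; parts pull out along (-sin 40, 0, cos 40 deg). Origin on the desk under the box's middle; highest edge 118 mm above the desk.
- slide: Fixed brass dovetail slide along its y, 100 mm wide, from y = -180 to 240 mm; origin on the desk. At its +y end a stop block (y 160-180, 50 mm high) and at y = 215 a 28 mm gauge column, 250 mm high, whose thin arm (240 mm up) reaches back to y = 110, where a thin probe hangs down to 195 mm above the desk, over the pad's place when the stage is home.
- stage (a joint): Travel of the focusing stage along the slide's +y, in m: 0 fully drawn out, 0.15 fully home against the stop. It stays where it is left; moving it takes about 3 N. The stage is a brass plate 106 x 190 mm (190 along the slide), its top 50 mm above the desk.
- pad_top (a point): Centre of the top face of the round black rubber pad on the stage, 90 mm in diameter, 3 mm thick; top 53 mm above the desk. Moves with the stage.
- post_top (a point): Centre of the top of the stage's upright steel hand post, 16 mm diameter, 55 mm tall from the stage's plate (top 105 mm above the desk), 120 mm from the pad's centre towards the slide's -y. Grip or push it to slide the stage.
- eyepiece: Bystander: polished aluminium viewfinder eyepiece, 60 mm diameter, 56 mm long, narrow in the middle, standing in another pocket, wholly below its rim. Origin at its foot.
- rear_cap: Bystander: black plastic lens rear cap, 60 mm diameter, 30 mm high, in the remaining pocket. Origin at its foot.
- screw_tray: Bystander: round shallow white porcelain screw tray, 116 mm across, 18 mm high, loose on the desk. Origin under its centre.
- screwdriver: Bystander: screwdriver, 170 mm long, lying on the desk.
- blower: Bystander: black rubber dust blower, pear shaped, 60 mm across, 100 mm high, standing behind the work. Origin under its centre.
- camera_body: Bystander: black and aluminium camera body, 132 mm wide, 42 mm deep, 100 mm high, standing behind the work. Origin under its centre.

How it is judged:
By the outcome, as a careful person would: the job done as asked, in the order asked, and still so for the second after the job is handed in, with the robot touching nothing.
It also fails if it takes over 61 s, if anything falls off the work surface, if the arm or the gripper's body presses on something with over 40 N, if the wrist force passes 120 N, or if a joint passes its speed limit or range.

## Working session

There is one attempt and no reset: what is moved stays moved. The work goes in short steps, Python scripts to look and compute and a shell command to move; the robot and the scene stay as the last step left them, time stands still between calls to the robot, and variables do not carry over. Pictures are saved under pics/ and viewed, at most 10 in all, crops included, and the job is handed in when it is done.

```bash
ls; mkdir -p pics; cat > h.py <<'E'
import numpy as np, cv2
from plant import telemetry, snapshot, workorder, nets
from scipy.spatial.transform import Rotation as R
def cam(p):
    M=cv2.Rodrigues(np.array(p["rvec"],float))[0]; return M,np.array(p["tvec"],float).ravel()
def ray(p,uv):
    M,t=cam(p); d=np.array([(uv[0]-p["cx"])/p["fx"],(uv[1]-p["cy"])/p["fy"],1.]); return -M.T@t, M.T@d
def atz(p,uv,z):
    o,d=ray(p,uv); return o+d*(z-o[2])/d[2]
def proj(p,X):
    M,t=cam(p); c=np.atleast_2d(X)@M.T+t; return np.c_[c[:,0]/c[:,2]*p["fx"]+p["cx"],c[:,1]/c[:,2]*p["fy"]+p["cy"]]
def tri(ps,uvs):
    A=np.zeros((3,3));b=np.zeros(3)
    for p,uv in zip(ps,uvs):
        o,d=ray(p,uv); d/=np.linalg.norm(d); Q=np.eye(3)-np.outer(d,d); A+=Q;b+=Q@o
    return np.linalg.solve(A,b)
def save(p,n): cv2.imwrite("pics/"+n,cv2.cvtColor(p["frame"],cv2.COLOR_RGB2BGR))
E
python3 - <<'E'
from h import *
P={n:snapshot(n) for n in("scene","top")}
for n,p in P.items(): save(p,n+".png")
np.set_printoptions(precision=3,suppress=True)
for q in["barrel","bin","slide","pad_top","post_top","eyepiece","rear_cap","screw_tray","blower","camera_body","screwdriver"]:
    L={}
    for n,p in P.items():
        r=nets.landmark_of(p,q); L[n]=r
        print(q,n,[(np.round(x["uv"],1).tolist(),round(x["confidence"],2)) for x in r[:3]], end=' ')
    if all(L.values()): print(tri([P["scene"],P["top"]],[L["scene"][0]["uv"],L["top"][0]["uv"]]))
    else: print()
print(telemetry.get_obs())
for n,p in P.items(): print(n,ray(p,(p["cx"],p["cy"])),p["fx"])
E
```

```text
pics
barrel scene [([292.2, 144.3], 0.59)] barrel top [([371.5, 266.3], 0.64)] [ 0.478 -0.219  0.037]
bin scene [([296.6, 151.0], 0.64)] bin top [([367.0, 271.4], 0.79), ([258.3, 187.9], 0.52)] [ 0.466 -0.215  0.008]
slide scene [([386.5, 318.5], 0.68)] slide top [([185.4, 243.9], 0.83)] [0.537 0.241 0.011]
pad_top scene [([373.8, 294.3], 0.87), ([296.5, 149.9], 0.17)] pad_top top [([198.4, 244.3], 0.73)] [0.538 0.197 0.044]
post_top scene [([335.4, 240.4], 0.86)] post_top top [([245.3, 237.0], 0.8)] [0.552 0.077 0.091]
eyepiece scene [([304.9, 168.9], 0.87)] eyepiece top [([330.1, 263.1], 0.8)] [ 0.493 -0.123  0.057]
rear_cap scene [([238.9, 206.6], 0.62), ([280.9, 120.3], 0.55)] rear_cap top [([407.9, 270.3], 0.58), ([242.1, 235.6], 0.47)] [ 0.483 -0.561 -0.727]
screw_tray scene [([241.8, 205.4], 0.93)] screw_tray top [([335.7, 189.7], 0.66)] [ 0.666 -0.138  0.024]
blower scene [([215.8, 248.9], 0.72)] blower top [([308.4, 154.6], 0.73)] [ 0.763 -0.073  0.012]
camera_body scene [([311.4, 359.6], 0.93)] camera_body top [([188.3, 179.7], 0.59)] [0.705 0.234 0.01 ]
screwdriver scene [([277.1, 277.4], 0.6), ([372.5, 293.8], 0.6)] screwdriver top [([257.7, 186.5], 0.89)] [0.681 0.057 0.018]
{'clock': 1.2, 'joint_pos': array([ 90.534,  20.547,   0.682,  -0.002, -70.136, -16.508]), 'qvel': array([-0.075, -0.04 ,  0.055,  0.014,  0.004, -0.019]), 'tau': array([  0.001, -58.239,  29.332,   7.003,   0.013,  -0.   ]), 'tool_pos': array([0.186, 0.649, 0.405]), 'orientation': array([179.998,   0.001, -15.975]), 'force': array([-0.163, -0.45 , -0.261]), 'moment': array([-0.067,  0.018,  0.031]), 'gripper_force': 0.0, 'opening': 0.08765622448171695}
scene (array([0.835, 0.371, 0.867]), array([-0.256, -0.446, -0.858])) 435.1445185342154
top (array([ 0.499, -0.027,  0.965]), array([ 0.13 ,  0.011, -0.992])) 379.4937078107274
```

View pics/scene.png

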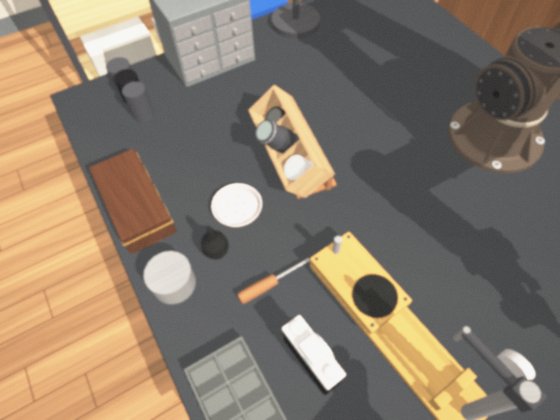

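View pics/top.png

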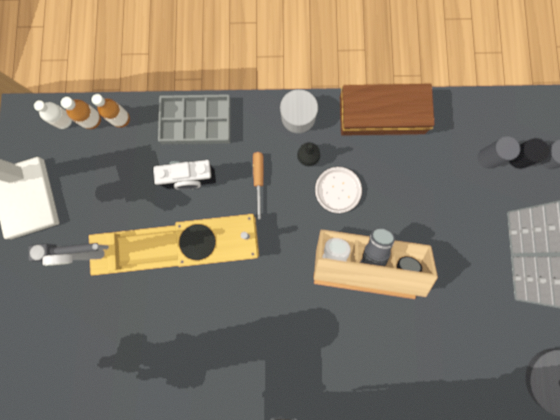

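The scene view shows the barrel in the bin's middle pocket with its head at about (266,132). The pad is at (374,296) and the post at (337,242). In the top view the barrel head is at (381,237), the pad at (197,242) and the post at (246,237), and the barrel leans towards +x. Next I refine the bin, barrel and stage by silhouette fits.

```bash
cat > fit.py <<'E'
from h import *
from scipy.optimize import minimize
np.set_printoptions(precision=4,suppress=True)
P=[snapshot("scene"),snapshot("top")]
def hull(img,pts): cv2.fillConvexPoly(img,cv2.convexHull(np.round(pts*16).astype(np.int32)),1,cv2.LINE_AA,4)
T=np.deg2rad(40); a=np.array([-np.sin(T),0,np.cos(T)]); u=np.array([np.cos(T),0,np.sin(T)]); Y=np.array([0,1.,0]); C=np.array([0,0,.060])
def W(X,q): return R.from_euler('z',q[2]).apply(X)+[q[0],q[1],0]
box=np.array([C+i*.046*u+j*.131*Y+k*.037*a for i in(-1,1) for j in(-1,1) for k in(-1,1)])
th=np.linspace(0,2*np.pi,40)
def cyl(o,s0,s1,r): return np.vstack([o+s*a+r*(np.cos(th)[:,None]*u+np.sin(th)[:,None]*Y) for s in(s0,s1)])
def M(p,q,thr=.3):
    r=[x for x in nets.masks_of(p,q) if x["confidence"]>thr]; return r[0]["region"] if r else np.zeros((420,560),bool)
U=[np.logical_or.reduce([M(p,q) for q in("bin","barrel")]) for p in P]
B=[M(p,"barrel") for p in P]
print([m.sum() for m in U],[m.sum() for m in B])
def foot(q): return C-.031*a+q[3]*u+q[4]*Y
def cost(q):
    c=0
    for p,m,b in zip(P,U,B):
        g=np.zeros((420,560),np.uint8); f=foot(q)
        hull(g,proj(p,W(box,q))); hull(g,proj(p,W(cyl(f,.066,.112,.027),q)))
        # fill holes of mask: bystanders inside box
        mm=cv2.morphologyEx(m.astype(np.uint8),cv2.MORPH_CLOSE,np.ones((3,3)))
        cs,_=cv2.findContours(mm,cv2.RETR_EXTERNAL,cv2.CHAIN_APPROX_NONE); mm=np.zeros_like(mm); cv2.drawContours(mm,[max(cs,key=cv2.contourArea)],-1,1,-1)
        c+=(g!=mm).sum()
        h=np.zeros((420,560),np.uint8); hull(h,proj(p,W(cyl(f,.075,.112,.027),q))); c+=(h.astype(bool)&~b).sum()
    return c
best=None
for k in range(4):
    x0=[.47+.01*(k%2),-.215,np.pi-.1*(k//2),-.008,0]
    s=np.vstack([x0]+[np.add(x0,d) for d in np.diag([.02,.02,.1,.006,.006])])
    r=minimize(cost,x0,method='Nelder-Mead',options=dict(initial_simplex=s,maxiter=300))
    if best is None or r.fun<best.fun: best=r
q=best.x; f=foot(q); print("bin",q,"yaw",np.rad2deg(q[2]),"cost",best.fun)
print("foot",W(f,q),"grip97",W(f+.097*a,q),"front",W(f+.112*a,q))
for n in("pad_top","post_top"):
    z={"pad_top":.053,"post_top":.105}[n]; print(n,[atz(p,nets.landmark_of(p,n)[0]["uv"],z) for p in P])
ov=[]
for p in P:
    im=p["frame"][:,:,::-1].copy()
    for X in(box,cyl(f,.066,.112,.027),cyl(f,.112,.112,.027)):
        cv2.polylines(im,[cv2.convexHull(np.round(proj(p,W(X,q))).astype(np.int32))],True,(0,0,255),1)
    ov.append(im)
# black pad blob
for i,p in enumerate(P):
    uv=proj(p,np.array([[.538,.197,.053]]))[0]
    g=(p["frame"].max(2)<60).astype(np.uint8); n,l,st,ce=cv2.connectedComponentsWithStats(g)
    k=l[int(uv[1]),int(uv[0])]; print("pad blob",k,st[k],atz(p,ce[k],.053))
cv2.imwrite("pics/ov.png",np.vstack([cv2.resize(ov[0][70:220,220:360],None,fx=2,fy=2),cv2.resize(ov[1][210:310,300:440],None,fx=2,fy=2)]))
E
python3 fit.py
```

```text
[np.int64(5192), np.int64(4752)] [np.int64(1591), np.int64(0)]
bin [ 0.4875 -0.2167  2.9815  0.008  -0.001 ] yaw 170.82862442817765 cost 3662.0
foot [ 0.462  -0.2116  0.0414] grip97 [ 0.5236 -0.2215  0.1157] front [ 0.5331 -0.2231  0.1272]
pad_top [array([0.5464, 0.1974, 0.053 ]), array([0.54  , 0.2009, 0.053 ])]
post_top [array([0.5572, 0.0791, 0.105 ]), array([0.5608, 0.0808, 0.105 ])]
pad blob 13 [355 284  37  33 597] [0.5521 0.2077 0.053 ]
pad blob 10 [180 228  33  20 404] [0.553  0.2076 0.053 ]
```

View pics/ov.png

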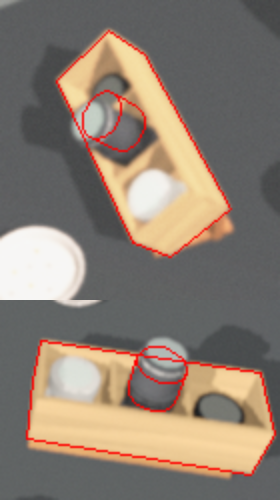

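```bash
cat > fit2.py <<'E'
from h import *
np.set_printoptions(precision=4,suppress=True)
P=[snapshot("scene"),snapshot("top")]
T=np.deg2rad(40); a=np.array([-np.sin(T),0,np.cos(T)]); u=np.array([np.cos(T),0,np.sin(T)]); Y=np.array([0,1.,0]); C=np.array([0,0,.060])
q=[.4875,-.2167,2.9815]; th=np.linspace(0,2*np.pi,60)
def W(X): return R.from_euler('z',q[2]).apply(X)+[q[0],q[1],0]
f=C-.031*a-.010*u-.001*Y
print("foot",W(f),"grip97",W(f+.097*a),"front",W(f+.112*a))
pads=[]
for p in P:
    uv=proj(p,np.array([[.546,.201,.053]]))[0]
    for t in(75,95,115):
        g=(p["frame"].max(2)<t).astype(np.uint8); n,l,st,ce=cv2.connectedComponentsWithStats(g); k=l[int(uv[1]),int(uv[0])]
        cs,_=cv2.findContours((l==k).astype(np.uint8),cv2.RETR_EXTERNAL,cv2.CHAIN_APPROX_NONE)
        w=np.array([atz(p,c,.053)[:2] for c in cs[0][:,0].astype(float)],np.float32)
        c,r=cv2.minEnclosingCircle(w); print("pad",t,st[k],"circ",np.array(c),r)
    pads.append(atz(p,uv,.053))
ims=[]
for p,(r0,r1,c0,c1),pc in((P[0],(90,190,230,330),None),(P[1],(215,295,325,425),None),(P[0],(220,330,310,430),1),(P[1],(215,270,165,265),1)):
    k=4; im=cv2.resize(p["frame"][r0:r1,c0:c1,::-1],None,fx=k,fy=k)
    def poly(X,col): cv2.polylines(im,[np.round((proj(p,X)-[c0,r0])*k+k/2).astype(np.int32)],True,col,1)
    ring=lambda o,s,r:W(o+s*a+r*(np.cos(th)[:,None]*u+np.sin(th)[:,None]*Y))
    if pc is None:
        for s in(.112,.066): poly(ring(f,s,.027),(0,0,255))
    else:
        circ=lambda o,r: np.array(o)+r*np.c_[np.cos(th),np.sin(th),0*th]
        poly(circ([.543,.199,.053],.045),(0,0,255)); poly(circ([.559,.080,.105],.008),(255,0,0))
    ims.append(cv2.resize(im,(400,300)))
cv2.imwrite("pics/ov2.png",np.vstack([np.hstack(ims[:2]),np.hstack(ims[2:])]))
E
python3 fit2.py
```

```text
foot [ 0.4756 -0.2138  0.0298] grip97 [ 0.5371 -0.2237  0.1041] front [ 0.5466 -0.2252  0.1156]
pad 75 [ 354  276   42   41 1334] circ [0.5428 0.2   ] 0.04159310460090637
pad 95 [ 353  275   44   42 1398] circ [0.5421 0.1998] 0.042576637119054794
pad 115 [ 353  275   44   43 1446] circ [0.5424 0.1998] 0.04319839924573898
pad 75 [180 225  35  34 927] circ [0.5429 0.1999] 0.041778575628995895
pad 95 [180 225  35  35 960] circ [0.5426 0.1998] 0.042560286819934845
pad 115 [179 225  36  35 988] circ [0.5429 0.2   ] 0.0432380773127079
```

View pics/ov2.png

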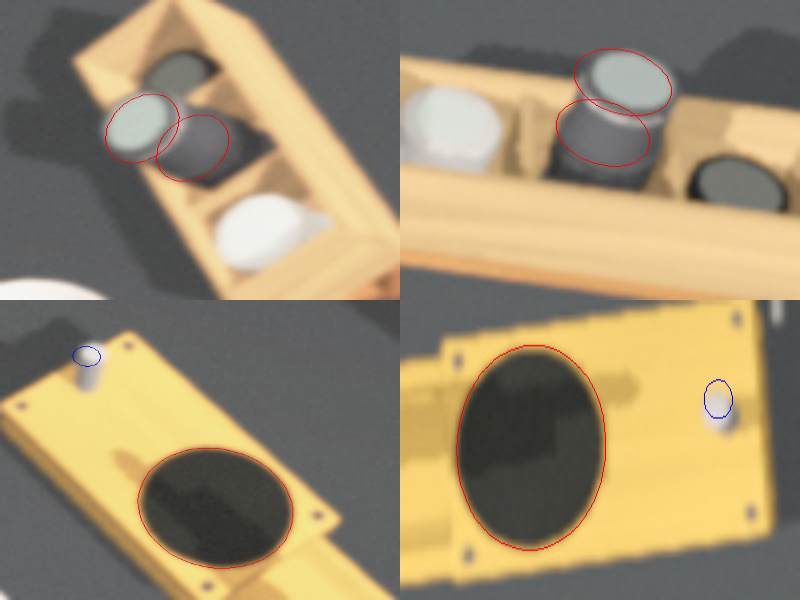

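The pad ring overlays exactly (centre (0.5425, 0.1995)). The barrel's front matches to about 2 mm. I aim the grasp at (0.537, -0.226, 0.104) with tool yaw -9.2°.

```bash
cat > rem.py <<'E'
import sys; from h import *
g=np.array([float(v) for v in sys.argv[1:4]]); o=telemetry.get_obs()
Rm=R.from_euler('xyz',o["orientation"],degrees=True); d=Rm.inv().apply(g-o["tool_pos"])
print("t",round(o["clock"],2),"pos",np.round(o["tool_pos"],4),"ori",np.round(o["orientation"],1),"rem mm",np.round(d*1e3,1),"units",np.round(d/.2,3),"F",np.round(o["force"],1),"open",round(o["opening"],4),"gf",round(o["gripper_force"],1))
E
python3 -m creep '[[[0.1,0.168,0,-0.075,1],[0.1,0.168,0,0,1],[0.1,0.168,0,0,1],[0.1,0.168,0,0,1],[0.1,0.168,0,0,1],[0.1,0.168,0,0,1],[0.1,0.168,0,0,1],[0.1,0.168,0,0,1]]]'
python3 rem.py .537 -.226 .263
```

```text
clock: 2.57
tool_pos: [0.2965, 0.3546, 0.4049]
orientation: [-180.0, -0.0, -9.2]
force: [0.0, 0.5, 0.5]
opening: 0.0878
gripper_force: 0.0
t 2.57 pos [0.2965 0.3546 0.4049] ori [-180.    -0.    -9.2] rem mm [330.2 534.8 141.6] units [1.651 2.674 0.708] F [0.  0.5 0.5] open 0.0878 gf 0.0
```

```bash
python3 -m creep '[[[0.1,0.167,0,0,1],[0.1,0.167,0,0,1],[0.1,0.167,0,0,1],[0.1,0.167,0,0,1],[0.1,0.167,0,0,1],[0.1,0.167,0,0,1],[0.1,0.167,0,0,1],[0.1,0.167,0,0,1]]]' >/dev/null
python3 -m creep '[[[0.1,0.167,0,0,1],[0.1,0.167,0,0,1],[0.1,0.167,0,0,1],[0.1,0.167,0,0,1],[0.1,0.167,0,0,1],[0.1,0.167,0.05,0,1],[0.1,0.167,0.05,0,1],[0,0,0,0,1]]]' >/dev/null
python3 rem.py .537 -.226 .263
```

```text
t 3.9 pos [ 0.5132 -0.1909  0.382 ] ori [179.9   0.2  -9.5] rem mm [ 29.6  30.6 119. ] units [0.148 0.153 0.595] F [ 0.6  0.9 -0.4] open 0.0877 gf 0.0
```

```bash
python3 -m creep '[[[0.074,0.076,0.1,0,1],[0.074,0.077,0.1,0,1],[0,0,0.1,0,1],[0,0,0,0,1],[0,0,0,0,1]]]' >/dev/null
python3 rem.py .537 -.226 .263
python3 - <<'E'
from h import *
o=telemetry.get_obs(); p=snapshot("wrist"); 
Rm=R.from_euler('xyz',o["orientation"],degrees=True).as_matrix(); Tm=np.eye(4); Tm[:3,:3]=Rm; Tm[:3,3]=o["tool_pos"]
Wc=Tm@np.array(p["mount"]); Mi=np.linalg.inv(Wc); p["rvec"]=cv2.Rodrigues(Mi[:3,:3])[0]; p["tvec"]=Mi[:3,3]
im=p["frame"][:,:,::-1].copy(); b=np.deg2rad(-9.2); h=np.array([np.cos(b),np.sin(b),0]);l=np.array([-np.sin(b),np.cos(b),0]); T=np.deg2rad(40)
a=np.sin(T)*h+np.cos(T)*np.array([0,0,1]); u=np.cross(l,a); th=np.linspace(0,6.283,50)
f=np.array([.4755,-.2155,.0298])
for s in(.112,.066):
    X=f+s*a+.027*(np.cos(th)[:,None]*u+np.sin(th)[:,None]*l); cv2.polylines(im,[np.round(proj(p,X)).astype(np.int32)],True,(0,0,255),1)
cv2.imwrite("pics/w1.png",im)
E
```

```text
t 4.32 pos [ 0.536  -0.2211  0.3239] ori [180.    0.2  -9.2] rem mm [ 1.9  4.6 60.9] units [0.01  0.023 0.304] F [0. 1. 0.] open 0.0876 gf 0.0
```

View pics/w1.png

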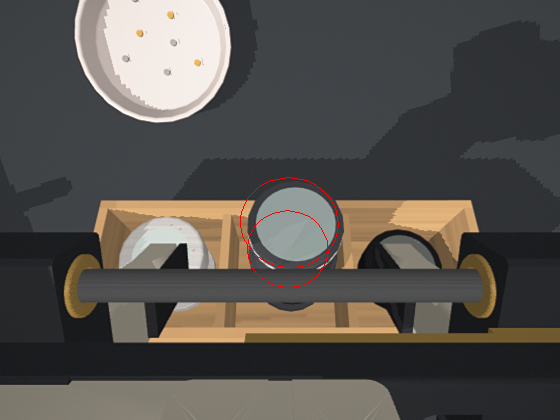

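The wrist view shows the front rim centred at (295,227) against my predicted (290,222), so the true barrel is about 3 mm further to -y and -x. I correct that, descend and close.

```bash
python3 -m creep '[[[-0.004,0.038,0.1,0,1],[0,0,0.1,0,1],[0,0,0.08,0,1],[0,0,0.025,0,1],[0,0,0,0,1],[0,0,0,0,1]]]'; python3 rem.py .534 -.2285 .263
```

```text
clock: 4.87
tool_pos: [0.535, -0.2282, 0.2653]
orientation: [180.0, -0.1, -9.2]
force: [-0.2, 0.4, 0.6]
opening: 0.0877
gripper_force: 0.0
t 4.87 pos [ 0.535  -0.2282  0.2653] ori [ 1.8e+02 -1.0e-01 -9.2e+00] rem mm [-0.9  0.5  2.3] units [-0.005  0.003  0.012] F [-0.2  0.4  0.6] open 0.0877 gf 0.0
```

```bash
python3 -m creep '[[[-0.003,0.002,0.01,0,0.5],[0,0,0,0,0.4],[0,0,0,0,0.2],[0,0,0,0,0],[0,0,0,0,0],[0,0,0,0,0],[0,0,0,0,0],[0,0,0,0,0]]]'; python3 rem.py .534 -.2285 .263
```

```text
clock: 5.53
tool_pos: [0.5338, -0.2289, 0.2619]
orientation: [180.0, -0.0, -9.2]
force: [-0.6, -0.1, 3.2]
opening: 0.0532
gripper_force: 30.0
t 5.53 pos [ 0.5338 -0.2289  0.2619] ori [180.   -0.   -9.2] rem mm [ 0.1 -0.4 -1.1] units [ 0.001 -0.002 -0.005] F [-0.6 -0.1  3.2] open 0.0532 gf 30.0
```

```bash
python3 -m creep '[[[0.032,0,-0.038,0,0],[0.032,0,-0.038,0,0],[0.032,0,-0.038,0,0],[0.04,0,-0.048,0,0],[0.048,0,-0.057,0,0],[0.064,0,-0.077,0,0],[0.064,0,-0.077,0,0],[0,0,0,0,0]]]'; python3 -m creep '[[[0.04,0,-0.1,0,0],[0,0,-0.15,0,0],[0,0,-0.15,0,0],[0,0,0,0,0],[0,0,0,0,0]]]'
python3 - <<'E'
from h import *
p=snapshot("scene"); save(p,"s2.png")
E
```

```text
clock: 6.2
tool_pos: [0.5988, -0.2393, 0.3401]
orientation: [179.9, -0.4, -9.2]
force: [1.0, -0.6, -3.7]
opening: 0.0534
gripper_force: 30.0
clock: 6.62
tool_pos: [0.6037, -0.24, 0.4184]
orientation: [-180.0, -0.2, -9.2]
force: [-0.2, 0.5, -5.1]
opening: 0.0534
gripper_force: 30.0
```

View pics/s2.png

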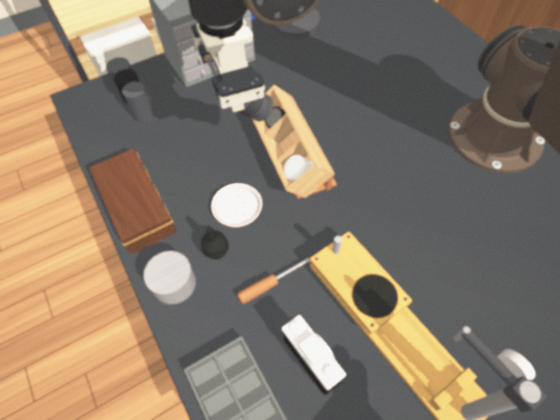

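The barrel is out of the bin, still leaning with its foot towards the robot. I carry it over the stage and line the lean up with the slide's x.

```bash
python3 -m creep '[[[0,0,0,-0.05,0],[0,0,0,-0.06,0],[0,0,0,-0.059,0],[0.019,-0.08,0,0,0],[0.019,-0.12,0,0,0],[0.019,-0.159,0,0,0],[0.019,-0.159,0,0,0],[0.019,-0.159,0,0,0]]]' >/dev/null; python3 -m creep '[[[0.019,-0.159,0,0,0],[0.019,-0.159,0,0,0],[0.019,-0.159,0,0,0],[0.019,-0.159,0,0,0],[0.019,-0.159,0,0,0],[0.019,-0.159,0,0,0],[0.019,-0.159,0,0,0],[0.019,-0.159,0,0,0]]]' >/dev/null;  python3 -m creep '[[[0.019,-0.12,0.05,0,0],[0.015,-0.08,0.05,0,0],[0,-0.05,0.05,0,0],[0,0,0.05,0,0],[0,0,0,0,0],[0,0,0,0,0]]]'; python3 rem.py .610 .2066 .36
python3 - <<'E'
from h import *
p=snapshot("scene"); save(p,"s3.png")
o=telemetry.get_obs(); print(o["force"],o["moment"])
E
```

```text
clock: 8.5
tool_pos: [0.613, 0.2022, 0.3748]
orientation: [179.9, 0.2, 5.9]
force: [-0.3, -0.3, -4.8]
opening: 0.0537
gripper_force: 30.0
t 8.5 pos [0.613  0.2022 0.3748] ori [179.9   0.2   5.9] rem mm [-2.5 -4.7 14.8] units [-0.012 -0.024  0.074] F [-0.3 -0.3 -4.8] open 0.0537 gf 30.0
[ 0.18042088  0.56870629 -4.41112521] [-0.00344649 -0.14072633  0.00598551]
```

View pics/s3.png

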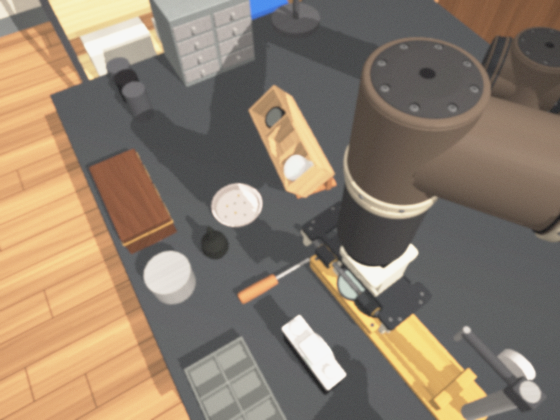

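The barrel hangs over the stage with its glass at (350,285). I check its lean in the wrist view.

```bash
cat > wv.py <<'E'
import sys; from h import *
name=sys.argv[1]; ths=[float(v) for v in sys.argv[2:]]
o=telemetry.get_obs(); p=snapshot("wrist"); Rm=R.from_euler('xyz',o["orientation"],degrees=True).as_matrix()
m=np.linalg.inv(np.array(p["mount"])); p["rvec"]=cv2.Rodrigues(m[:3,:3])[0]; p["tvec"]=m[:3,3]  # tool frame
im=p["frame"][:,:,::-1].copy(); ph=np.linspace(0,6.283,60)
for t,col in zip(ths,((0,0,255),(0,255,0),(255,0,0))):
    T=np.deg2rad(t); a=np.array([np.sin(T),0,-np.cos(T)]); u=np.array([np.cos(T),0,np.sin(T)]); l=np.array([0,1.,0])
    for s,r in((.112,.027),(.048,.030),(0,.030)):
        X=np.array([0,0,.159])+(s-.097)*a+r*(np.cos(ph)[:,None]*u+np.sin(ph)[:,None]*l)
        cv2.polylines(im,[np.round(proj(p,X)).astype(np.int32)],True,col,1)
cv2.imwrite("pics/"+name,im)
print(o["force"],o["moment"])
E
python3 wv.py w2.png 40 20 60
```

```text
[ 0.18042088  0.56870629 -4.41112521] [-0.00344649 -0.14072633  0.00598551]
```

View pics/w2.png

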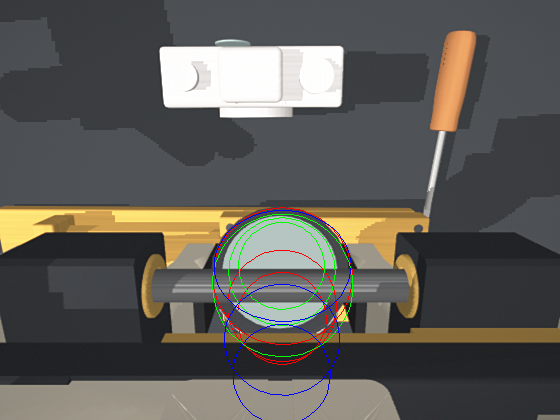

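```bash
python3 -m creep '[[[-0.01,-0.022,0.1,0,0],[0,0,0.1,0,0],[0,0,0.08,0,0],[0,0,0.03,0,0],[0,0,0,0,0],[0,0,0,0,0]]]' | grep force; python3 rem.py .611 .2067 .3056
python3 -m creep '[[[0,0,0.01,0,0],[0,0,0.01,0,0],[0,0,0,0,0],[0,0,0,0,0]]]'; python3 rem.py .611 .2067 .3056
```

```text
force: [-0.1, -0.5, -3.6]
gripper_force: 30.0
t 9.1 pos [0.6113 0.207  0.3153] ori [-1.8e+02 -1.0e-01  6.0e+00] rem mm [-0.3  0.3  9.7] units [-0.002  0.002  0.049] F [-0.1 -0.5 -3.6] open 0.0534 gf 30.0
clock: 9.43
tool_pos: [0.6108, 0.2074, 0.3107]
orientation: [-180.0, -0.0, 6.0]
force: [-0.2, 0.3, -4.7]
opening: 0.0537
gripper_force: 30.0
t 9.43 pos [0.6108 0.2074 0.3107] ori [-180.   -0.    6.] rem mm [0.1 0.7 5.1] units [0.001 0.004 0.026] F [-0.2  0.3 -4.7] open 0.0537 gf 30.0
```

```bash
for i in 1 2; do python3 -m creep '[[[0,0,0.01,0,0],[0,0,0,0,0],[0,0,0,0,0]]]' | grep -E "force:|pos"; done; python3 -m creep '[[[0,0,0.01,0,0],[0,0,0,0,0],[0,0,0,0,0]]]' | grep -E "force:|pos"
```

```text
tool_pos: [0.6107, 0.2074, 0.3082]
force: [0.1, -0.4, -4.5]
gripper_force: 30.0
tool_pos: [0.6107, 0.2074, 0.306]
force: [-1.7, -0.2, -4.7]
gripper_force: 30.0
tool_pos: [0.6108, 0.2075, 0.3042]
force: [-0.9, 0.0, -4.7]
gripper_force: 30.0
```

```bash
python3 -m creep '[[[0,0,0.01,0,0],[0,0,0,0,0],[0,0,0,0,0]]]' | grep -E "force:|pos";  python3 -m creep '[[[0,0,0.01,0,0],[0,0,0,0,0],[0,0,0,0,0]]]' | grep -E "force:|pos"; python3 -c "
from h import *
print(telemetry.get_obs()['moment'])"
```

```text
tool_pos: [0.6111, 0.2075, 0.3031]
force: [-0.2, 0.3, 1.5]
gripper_force: 30.0
tool_pos: [0.6117, 0.2076, 0.3023]
force: [1.8, -0.5, 6.6]
gripper_force: 30.0
[-0.5999331  -0.21255257  0.08026717]
```

```bash
python3 -m creep '[[[-0.021,0,-0.007,0,0],[-0.021,0,-0.007,0,0],[0,0,0,0,0],[0,0,0,0,0]]]' | grep -E "force:|pos";  python3 -m creep '[[[-0.021,0,-0.006,0,0],[-0.021,0,-0.006,0,0],[0,0,0,0,0],[0,0,0,0,0]]]' | grep -E "force:|pos"; python3 wv.py w3.png 40 30 20
```

```text
tool_pos: [0.6018, 0.2065, 0.3028]
force: [-0.9, 0.6, -1.1]
gripper_force: 30.0
tool_pos: [0.5936, 0.2056, 0.3051]
force: [0.5, 0.5, -4.7]
gripper_force: 30.0
[ 0.47641259  0.5060999  -4.70638818] [-0.00825852 -0.17317451 -0.00059626]
```

View pics/w3.png

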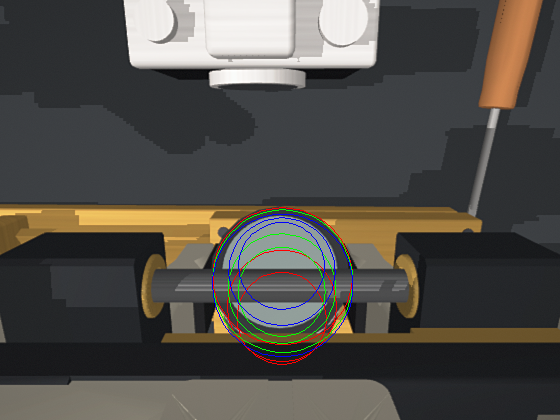

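```bash
python3 -m creep '[[[0,0,0.012,0,0],[0,0,0.008,0,0],[0,0,0,0,0],[0,0,0,0,0]]]' | grep -E "force:|pos"; python3 -c "
from h import *
print(telemetry.get_obs()['moment'])"; python3 -m creep '[[[0,0,0.01,0,0],[0,0,0,0,0],[0,0,0,0,0]]]' | grep -E "force:|pos"; python3 -c "
from h import *
print(telemetry.get_obs()['moment'])"
```

```text
tool_pos: [0.5947, 0.2058, 0.3025]
force: [0.9, -0.7, 5.3]
gripper_force: 30.0
[-0.31536001 -0.1986535   0.08136449]
tool_pos: [0.5953, 0.2059, 0.3016]
force: [2.6, -1.5, 9.8]
gripper_force: 30.0
[-0.72441614 -0.66193214  0.10676398]
```

```bash
cat > tilt.py <<'E'
from h import *
from scipy.optimize import least_squares
np.set_printoptions(precision=4,suppress=True)
p=snapshot("wrist"); m=np.linalg.inv(np.array(p["mount"])); p["rvec"]=cv2.Rodrigues(m[:3,:3])[0]; p["tvec"]=m[:3,3]
f=p["frame"].astype(int); r,g,b=f[...,0],f[...,1],f[...,2]
k=(g>r+5)&(g>=b-2)&(g>110); k[:180]=0; k[360:]=0; k[:,:190]=0; k[:,370:]=0
n,l,st,ce=cv2.connectedComponentsWithStats(k.astype(np.uint8)); 
ok=np.isin(l,[i for i in range(1,n) if st[i,4]>80]); ys,xs=np.nonzero(ok)
H=cv2.convexHull(np.c_[xs,ys].astype(np.float32))[:,0]; print("glass",len(xs),H.min(0),H.max(0))
ph=np.linspace(0,2*np.pi,181)[:-1]; dirs=np.c_[np.cos(ph),np.sin(ph)]
def axis(t,f_): return np.array([np.sin(t)*np.cos(f_),np.sin(f_),-np.cos(t)*np.cos(f_)])
def pts(q):
    a=axis(q[0],q[1]); u=np.cross([0,1,0],a); u/=np.linalg.norm(u); v=np.cross(a,u)
    c=np.array([0,q[3],.159])+q[2]*a; return c+.0232*(np.cos(ph)[:,None]*u+np.sin(ph)[:,None]*v)
hs=(H@dirs.T).max(0)
def res(q): return np.r_[(proj(p,pts(q))@dirs.T).max(0)-hs,(q[2]-.015)/.0005]
for t0 in(.2,.7):
    s=least_squares(res,[t0,0,.015,0],loss='soft_l1'); print("tilt",np.rad2deg(s.x[:2]),"sg",s.x[2:],"cost",s.cost)
for x in nets.masks_of(p,"barrel")[:2]:
    yy,xx=np.nonzero(x["region"]); print("mask",x["confidence"],xx.min(),xx.max(),yy.min(),yy.max())
print("lm",[(x["uv"],x["confidence"]) for x in nets.landmark_of(p,"barrel")[:2]])
for t in(0,10,20,30,40,50): print(t,proj(p,np.array([[0,0,.159]])-.095*axis(np.deg2rad(t),0)),end=' ')
o=telemetry.get_obs(); print(o["tool_pos"],o["force"],o["moment"])
E
python3 tilt.py
```

```text
glass 6398 [223. 216.] [336. 326.]
tilt [6.0793 0.2232] sg [-0.0037 -0.0011] cost 648.715925786308
tilt [48.6239 -0.8659] sg [ 0.0137 -0.0009] cost 132.6041746482681
mask 0.84 212 347 206 333
mask 0.64 469 546 0 221
lm [([281.5, 318.5], 0.79)]
0 [[281.1804 217.9117]] 10 [[281.1476 241.333 ]] 20 [[281.1307 265.2192]] 30 [[281.1295 289.6836]] 40 [[281.1446 314.856 ]] 50 [[281.1774 340.8759]] [0.5953 0.2059 0.3016] [ 2.8637 -1.4548  9.3844] [-0.7529 -0.6217  0.0183]
```

```bash
python3 -m creep '[[[-0.02,0,0.005,0,0],[-0.03,0,0,0,0],[-0.03,0,-0.003,0,0],[0,0,0,0,0],[0,0,0,0,0]]]' | grep -E "force:|pos"; python3 tilt.py | grep -v mask
```

```text
tool_pos: [0.5818, 0.2053, 0.3046]
force: [9.3, -1.1, 18.6]
gripper_force: 30.0
glass 6948 [222. 215.] [337. 330.]
tilt [9.0602 0.1391] sg [-0.0008 -0.0011] cost 754.052349340478
tilt [43.6297 -0.4115] sg [ 0.0148 -0.001 ] cost 89.72278254771501
lm [([282.2, 302.3], 0.97)]
0 [[281.1827 217.9144]] 10 [[281.15   241.3359]] 20 [[281.1331 265.2223]] 30 [[281.132  289.6869]] 40 [[281.1473 314.8596]] 50 [[281.1802 340.8798]] [0.582  0.2053 0.3046] [ 7.6608 -1.3886 17.8147] [-0.5927 -3.2798  0.0489]
```

```bash
python3 -m creep '[[[-0.025,0,-0.006,0,0],[-0.025,0,-0.006,0,0],[-0.025,0,-0.005,0,0],[-0.025,0,-0.004,0,0],[0,0,0,0,0],[0,0,0,0,0]]]' | grep -E "force:|pos"; python3 tilt.py | grep -E "tilt|lm"
```

```text
tool_pos: [0.5605, 0.2029, 0.3072]
force: [4.1, -1.0, 15.1]
gripper_force: 30.0
tilt [35.214  -0.2126] sg [ 0.0154 -0.001 ] cost 54.19400613400043
tilt [35.214  -0.2129] sg [ 0.0154 -0.001 ] cost 54.19400610926853
lm [([281.3, 269.5], 0.65)]
```

```bash
python3 -m creep '[[[0,0,-0.08,0,0],[0.08,0,0,0,0],[0.07,0,0,0,0],[0,0,0.03,0,0],[0,0,0.02,0,0],[0,0,0.01,0,0],[0,0,0,0,0],[0,0,0,0,0]]]' | grep -E "force:|pos"; python3 tilt.py | grep -E "tilt|lm"
```

```text
tool_pos: [0.5878, 0.205, 0.3075]
force: [0.2, -0.7, 1.6]
gripper_force: 30.0
tilt [35.7061  0.5013] sg [ 0.0151 -0.0011] cost 57.952207684904884
tilt [35.7061  0.5014] sg [ 0.0151 -0.0011] cost 57.9522076716277
lm [([278.4, 270.4], 0.76)]
```

```bash
python3 -m creep '[[[-0.01,0,0.008,0,0],[-0.025,0,0.003,0,0],[-0.025,0,0,0,0],[-0.025,0,-0.003,0,0],[-0.025,0,0,0,0],[0,0,0,0,0],[0,0,0,0,0]]]' | grep -E "force:|pos"; python3 tilt.py | grep -E "tilt|lm"
```

```text
tool_pos: [0.5665, 0.2031, 0.3069]
force: [1.7, 0.4, 9.5]
gripper_force: 30.0
tilt [25.42    0.0845] sg [ 0.0133 -0.001 ] cost 139.30054065983984
tilt [25.42    0.0843] sg [ 0.0133 -0.001 ] cost 139.30054064709998
lm [([277.9, 241.2], 0.56)]
```

```bash
python3 -m creep '[[[-0.025,0,0.002,0,0],[-0.025,0,0.004,0,0],[-0.025,0,0.004,0,0],[0,0,0,0,0],[0,0,0,0,0]]]' | grep -E "force:|pos"; python3 tilt.py | grep -E "tilt|lm|^0"
```

```text
tool_pos: [0.5511, 0.2014, 0.3042]
force: [0.4, 0.1, 6.8]
gripper_force: 30.0
tilt [12.5183 -0.2799] sg [ 0.0121 -0.0009] cost 209.9130267561282
tilt [12.5183 -0.2786] sg [ 0.0121 -0.0009] cost 209.91302638939572
lm [([279.9, 219.7], 0.8)]
0 [[281.1795 217.9111]] 10 [[281.1466 241.3324]] 20 [[281.1296 265.2187]] 30 [[281.1284 289.683 ]] 40 [[281.1435 314.8555]] 50 [[281.1763 340.8754]] [0.5512 0.2014 0.3042] [-1.2447  0.4137  7.281 ] [ 0.1727 -0.2019  0.0681]
```

```bash
python3 -m creep '[[[-0.012,0,0.005,0,0],[-0.01,0,0.006,0,0],[0,0,0.004,0,0],[0,0,0,0,0],[0,0,0,0,0]]]' | grep -E "force:|pos"; python3 -m creep '[[[0,0,0.008,0,0],[0,0,0,0,0],[0,0,0,0,0]]]' | grep -E "force:|pos";python3 tilt.py | grep -E "tilt|lm"
```

```text
tool_pos: [0.5474, 0.201, 0.303]
force: [-2.6, -1.7, 19.1]
gripper_force: 30.0
tool_pos: [0.5474, 0.201, 0.3029]
force: [-6.5, -2.2, 30.0]
gripper_force: 30.0
tilt [ 9.6879 -0.0411] sg [ 0.0124 -0.0009] cost 225.75798857715762
tilt [ 9.6879 -0.0411] sg [ 0.0124 -0.0009] cost 225.75798853591573
lm [([279.4, 218.8], 0.84)]
```

```bash
python3 -m creep '[[[0,0,-0.01,0,0],[0,0,-0.009,0,0],[0,0,0,0,0],[0,0,0,0,0]]]' | grep -E "force:|pos"; python3 tilt.py | grep -E "glass|tilt|lm"
```

```text
tool_pos: [0.5468, 0.201, 0.3032]
force: [-1.0, 0.9, 9.1]
gripper_force: 30.0
glass 6369 [221. 231.] [338. 332.]
tilt [ 9.5303 -0.0739] sg [ 0.0122 -0.001 ] cost 218.6376560873926
tilt [ 9.5303 -0.073 ] sg [ 0.0122 -0.001 ] cost 218.63765589006263
lm [([279.3, 214.7], 0.58)]
```

Upright and flat: the contact is stiff and the landmark tilt is about 0. I relieve the rest of the load and open slowly.

```bash
python3 -m creep '[[[0,0,-0.006,0,0],[0,0,0,0,0],[0,0,0,0,0.65],[0,0,0,0,0.7],[0,0,0,0,0.8],[0,0,0,0,1],[0,0,0,0,1],[0,0,0,0,1]]]' | grep -E "force|pos|open"; python3 tilt.py | grep -E "glass|tilt|lm"
python3 - <<'E'
from h import *
for n in("scene","top"):
    p=snapshot(n); print(n,[(np.round(x["uv"]),round(x["confidence"],2)) for x in nets.landmark_of(p,"barrel")[:1]],proj(p,np.array([[.545,.2008,.053]])))
E
```

```text
tool_pos: [0.5469, 0.2006, 0.3039]
force: [-0.6, 0.7, -0.8]
opening: 0.0824
gripper_force: 0.0
glass 5142 [220. 245.] [339. 332.]
tilt [-4.9575 -0.0094] sg [ 0.0146 -0.0012] cost 268.21203490495117
tilt [-4.9575 -0.0101] sg [ 0.0146 -0.0012] cost 268.21203726764764
lm [([277.3, 216.4], 0.69)]
scene [(array([369., 295.]), 0.82)] [[373.71677455 296.39786191]]
top [(array([195., 240.]), 0.51)] [[196.46375007 240.50132844]]
```

```bash
python3 -m creep '[[[0,0,-0.05,0,1],[0,0,-0.1,0,1],[0,0,-0.15,0,1],[0,0,-0.15,0,1],[0,0,-0.05,0,1],[0,0,0,0,1]]]' | grep -E "clock|force:|pos"
python3 -m creep '[[[0,0.1,0,0.075,1],[-0.02,0.18,0,0.075,1],[-0.02,0.18,0,0.075,1],[-0.02,0.18,0,0.075,1],[0,0.1,0,0.075,1],[0,0,0,0.075,1],[0,0,0,0.075,1],[0,0,0,0.075,1]]]' | grep -E "clock|pos|ori"
python3 - <<'E'
from h import *
ims=[]
th=np.linspace(0,6.283,60); C=lambda x,y,z,r:np.c_[x+r*np.cos(th),y+r*np.sin(th),z+0*th]
for n,(r0,c0) in(("scene",(190,290)),("top",(170,140))):
    p=snapshot(n); k=3; im=cv2.resize(p["frame"][r0:r0+150,c0:c0+130,::-1],None,fx=k,fy=k)
    for X,col in((C(.545,.2,.165,.027),(0,0,255)),(C(.545,.2,.053,.03),(0,0,255)),(C(.5425,.1995,.053,.045),(255,0,0)),(C(.556,.08,.105,.008),(0,255,0))):
        cv2.polylines(im,[np.round((proj(p,X)-[c0,r0])*k+k/2).astype(np.int32)],True,col,1)
    ims.append(im)
    print(n,[(q,np.round(nets.landmark_of(p,q)[:1][0]["uv"],1) if nets.landmark_of(p,q) else None) for q in("barrel","pad_top","post_top")])
    x=nets.landmark_of(p,"post_top"); 
    if x: print(atz(p,x[0]["uv"],.105))
cv2.imwrite("pics/ov3.png",np.hstack(ims))
E
```

```text
clock: 18.28
tool_pos: [0.5475, 0.201, 0.4085]
force: [0.6, 0.6, 0.2]
gripper_force: 0.0
clock: 18.95
tool_pos: [0.5155, 0.0564, 0.404]
orientation: [180.0, 0.0, -48.4]
scene [('barrel', array([372.6, 295.3])), ('pad_top', array([371.7, 294.4])), ('post_top', array([336.7, 238.5]))]
[0.55487025 0.07844857 0.105     ]
top [('barrel', None), ('pad_top', None), ('post_top', None)]
```

View pics/ov3.png

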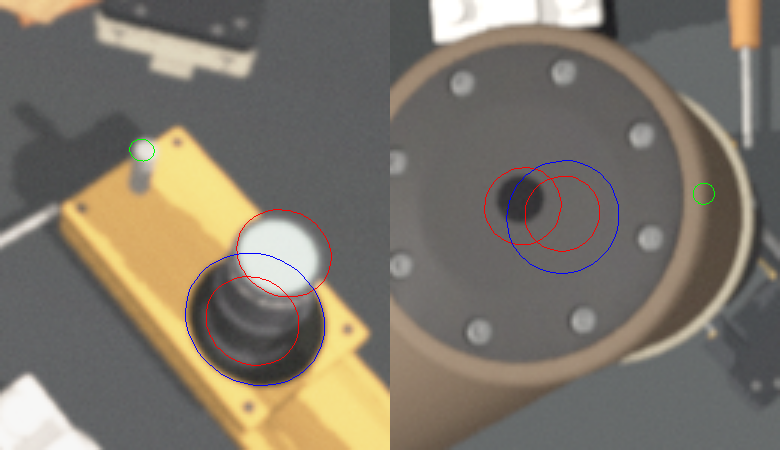

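The barrel stands upright inside the pad ring, at about (250,320) in the crop with its glass at (282,258). The post is at (0.555, 0.079). Now I rotate, descend on the post and grip it.

```bash
python3 -m creep '[[[0,0,0,0.078,1],[0,0,0,0.078,1],[0,0,0,0.078,1],[0,0,0,0.078,1],[0,0,0,0.078,1],[0,0,0,0.005,1],[0,0,0,0,1]]]' >/dev/null; python3 rem.py .555 .0795 .244
```

```text
t 20.18 pos [0.5159 0.0572 0.4041] ori [-180.    -0.   -83.4] rem mm [-17.7 -41.4 160.1] units [-0.088 -0.207  0.8  ] F [0.  0.7 0.3] open 0.0877 gf 0.0
```

```bash
python3 -m creep '[[[-0.044,-0.104,0,0.007,1],[-0.044,-0.103,0.1,0,1],[0,0,0.15,0,1],[0,0,0.15,0,1],[0,0,0.15,0,1],[0,0,0.1,0,1],[0,0,0,0,1],[0,0,0,0,1]]]' >/dev/null; python3 rem.py .555 .0795 .244
```

```text
t 20.85 pos [0.5553 0.079  0.2736] ori [ 1.799e+02 -1.000e-01 -8.400e+01] rem mm [-0.5  0.1 29.6] units [-0.003  0.001  0.148] F [-0.4  0.2  1.3] open 0.087 gf 0.0
```

```bash
python3 -m creep '[[[0,0,0.08,0,1],[0,0,0.06,0,1],[0,0,0,0,0.6],[0,0,0,0,0.4],[0,0,0,0,0.3],[0,0,0,0,0.2],[0,0,0,0,0],[0,0,0,0,0]]]' | grep -E force; python3 -m creep '[[[0,0,0,0,0],[0,0,0,0,0],[0,0,0,0,0],[0,0,0,0,0]]]'
```

```text
force: [0.5, -0.5, -0.6]
gripper_force: 0.0
clock: 21.85
tool_pos: [0.5552, 0.0791, 0.2461]
orientation: [180.0, -0.0, -84.2]
force: [-0.8, 0.5, -0.3]
opening: 0.0269
gripper_force: 0.0
```

```bash
python3 -m creep '[[[0,0,0,0,0],[0,0,0,0,0],[0,0,0,0,0],[0,0,0,0,0]]]'
```

```text
clock: 22.18
tool_pos: [0.553, 0.0783, 0.2455]
orientation: [179.7, -0.1, -84.2]
force: [-10.2, 0.2, 7.2]
opening: 0.0153
gripper_force: 30.0
```

```bash
python3 -m creep '[[[0,0.008,0,0,0],[-0.004,0,0,0,0],[-0.008,0,0,0,0],[-0.012,0,0,0,0],[-0.016,0,0,0,0],[-0.02,0,0,0,0],[-0.02,0,0,0,0],[-0.02,0,0,0,0]]]'
```

```text
clock: 22.85
tool_pos: [0.5506, 0.0982, 0.2455]
orientation: [179.8, -0.1, -84.2]
force: [-4.8, -3.2, 1.9]
opening: 0.0153
gripper_force: 30.0
```

```bash
python3 -m creep '[[[-0.02,0,0,0,0],[-0.02,0,0,0,0],[-0.02,0,0,0,0],[-0.02,0,0,0,0],[-0.02,0,0,0,0],[-0.02,0,0,0,0],[-0.02,0,0,0,0],[-0.02,0,0,0,0]]]'
```

```text
clock: 23.52
tool_pos: [0.5474, 0.1301, 0.2455]
orientation: [179.8, -0.1, -84.2]
force: [-5.1, -3.5, 1.7]
opening: 0.0155
gripper_force: 30.0
```

```bash
for i in 1; do python3 -m creep '[[[-0.02,0,0,0,0],[-0.02,0,0,0,0],[-0.02,0,0,0,0],[-0.02,0,0,0,0],[-0.02,0,0,0,0],[-0.02,0,0,0,0],[-0.02,0,0,0,0],[-0.02,0,0,0,0]]]' | grep -E "pos|force:"; done; python3 -m creep '[[[-0.02,0,0,0,0],[-0.02,0,0,0,0],[-0.02,0,0,0,0],[-0.02,0,0,0,0],[-0.02,0,0,0,0],[-0.02,0,0,0,0],[-0.02,0,0,0,0],[-0.02,0,0,0,0]]]'| grep -E "pos|force:"
```

```text
tool_pos: [0.5443, 0.1619, 0.2455]
force: [-3.8, -3.3, 2.2]
gripper_force: 30.0
tool_pos: [0.5411, 0.1938, 0.2455]
force: [-4.1, -3.3, 2.0]
gripper_force: 30.0
```

```bash
python3 -m creep '[[[-0.02,0,0,0,0],[-0.02,0,0,0,0],[-0.018,0,0,0,0],[-0.016,0,0,0,0],[-0.014,0,0,0,0],[-0.012,0,0,0,0],[-0.01,0,0,0,0],[-0.008,0,0,0,0]]]'| grep -E "pos|force:"
```

```text
tool_pos: [0.5387, 0.2173, 0.2455]
force: [-3.7, -2.9, 1.0]
gripper_force: 30.0
```

Now the last 10 mm, at 1 mm per row.

```bash
python3 -m creep '[[[-0.006,0,0,0,0],[-0.006,0,0,0,0],[-0.006,0,0,0,0],[-0.006,0,0,0,0],[-0.006,0,0,0,0],[-0.006,0,0,0,0],[-0.006,0,0,0,0],[-0.005,0,0,0,0]]]'| grep -E "pos|force:"; python3 -m creep '[[[-0.005,0,0,0,0],[-0.005,0,0,0,0],[-0.005,0,0,0,0],[-0.004,0,0,0,0],[0,0,0,0,0],[0,0,0,0,0]]]'| grep -E "pos|force:"
```

```text
tool_pos: [0.5379, 0.2262, 0.2455]
force: [-1.3, -8.8, 1.9]
gripper_force: 30.0
tool_pos: [0.538, 0.2271, 0.2455]
force: [4.7, -20.9, 3.4]
gripper_force: 30.0
```

```bash
python3 -m creep '[[[0.006,0,0,0,0],[0.005,0,0,0,0],[0,0,0,0,0],[0,0,0,0,0.3],[0,0,0,0,0.4],[0,0,0,0,0.6],[0,0,0,0,0.6],[0,0,0,0,0.6]]]'| grep -E "pos|force:|open"; python3 -m creep '[[[0,0,0,0,0.8],[0,0,-0.05,0,0.8],[0.01,0,-0.1,0,0.8],[0.03,0,-0.1,0,0.8],[0.1,0,-0.15,0,0.8],[0.15,0,-0.1,0,0.8],[0.15,0,0,0,0.8],[0.15,0,0,0,0.8]]]'| grep -E "pos|force:|open"; python3 -m creep '[[[0.15,0,0,0,0.8],[0.15,0,0,0,0.8],[0.15,0,0,0,0.8],[0.15,0,0,0,0.8],[0.15,0,0,0,0.8],[0.1,0,0,0,0.8],[0,0,0,0,0.8],[0,0,0,0,0.8]]]'| grep -E "clock|pos|force:"
python3 - <<'E'
from h import *
np.set_printoptions(precision=4,suppress=True)
d=np.array([-.1035,.9946]); pad=np.array([.5425,.1995])+.15*d; post=np.array([.555,.0795])+.15*d; print("exp pad",pad,"post",post,"barrel",pad+[.0025,.0005])
for n in("scene","top"):
    p=snapshot(n); save(p,n+"_end.png")
    for q,z in(("pad_top",.053),("post_top",.105),("barrel",.053),("screw_tray",0),("blower",0),("camera_body",0),("eyepiece",.03)):
        x=nets.landmark_of(p,q); print(n,q,atz(p,x[0]["uv"],z)[:2] if x else None,round(x[0]["confidence"],2) if x else "")
    f=(pad[0]+.0025,pad[1]+.0005); m=nets.masks_of(p,"barrel")[0]["region"]; g=np.zeros((420,560),np.uint8); th=np.linspace(0,6.28,60)
    for s0,s1,r in((0,.012,.03),(.03,.066,.03),(0,.112,.027)):
        X=np.vstack([np.c_[f[0]+r*np.cos(th),f[1]+r*np.sin(th),.053+s+0*th] for s in(s0,s1)]); cv2.fillConvexPoly(g,cv2.convexHull(np.round(proj(p,X)).astype(np.int32)),1)
    yy,xx=np.nonzero(m); y2,x2=np.nonzero(g); print("IoU",(m&(g>0)).sum()/(m|(g>0)).sum(),xx.min(),xx.max(),yy.min(),yy.max(),"exp",x2.min(),x2.max(),y2.min(),y2.max())
E
```

```text
tool_pos: [0.5386, 0.2292, 0.2462]
force: [0.1, 0.1, 0.3]
opening: 0.0431
gripper_force: 0.0
tool_pos: [0.5506, 0.1106, 0.3489]
force: [0.6, -0.1, -1.1]
opening: 0.0698
gripper_force: 0.0
clock: 28.68
tool_pos: [0.5675, -0.0588, 0.3467]
force: [0.0, 0.3, 0.2]
gripper_force: 0.0
exp pad [0.527  0.3487] post [0.5395 0.2287] barrel [0.5295 0.3492]
scene pad_top [0.6881 0.0712] 0.63
scene post_top [0.5439 0.2241] 0.68
scene barrel [0.5341 0.3437] 0.97
scene screw_tray [ 0.6607 -0.1486] 0.68
scene blower [ 0.6632 -0.1408] 0.7
scene camera_body [0.7028 0.2351] 0.88
scene eyepiece [ 0.4902 -0.1346] 0.56
IoU 0.8011444921316166 410 462 328 378 exp 413 467 327 377
top pad_top None 
top post_top None 
top barrel None 
top screw_tray None 
top blower None 
top camera_body [0.7087 0.234 ] 0.85
top eyepiece [ 0.4888 -0.1176] 0.75Traceback (most recent call last):
  File "<stdin>", line 8, in <module>
IndexError: list index out of range
```

```bash
python3 -c "
from plant import workorder
print(workorder.close_job())"
```

```text
the job is handed in; nothing more can be done
None
```

The barrel stands upright on the stage's pad, and the stage was slid about 150 mm until it met the stop (force rose to 21 N). The arm is clear, and the job was handed in at about 29 s; no verdict came back.

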